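# Clamp the RF shield box shut

## Task

Shut the radio shield box on the bench ready for a measurement: lower its lid gently until it rests on the rubber gasket, then swing the wire loop of the front toggle latch up and over so that it lies hooked behind the upturned lip of the keeper on the lid, and then press the latch's lever down until it goes over centre and lies fully home against the front, pulling the lid tight. Push by feel, never with more than 30 N on the lid or the latch, and leave the other things on the bench where they are.

Things in the scene. Friction and masses are not known exactly. Their poses are not given: they have to be found in the camera images.
- shield_box: Fixed aluminium box 240 deep (x) x 300 wide (y) mm, rim 136 mm high, on a 3 mm mat. Origin: centre of its underside. x points from the front wall (latch side, towards the robot, x = -120) to the hinged rear; y left, z up. Lid hinge line: along y at x +125, z 140 mm. Mid-front, at y = 0, two cheeks stand 24 mm out of the wall and carry the lever's pivot.
- lid: Lid: slab 300 wide (y), 18 mm thick, 245 mm from front edge to the hinge line, which lies in its underside; 0.6 kg. Origin: middle of the front edge, underside; x to the rear, y left, z out of its top. Origin above the box's underside: 140 mm tight, 144 just resting on the gasket, more = open. A friction hinge holds it at any angle; 1 to 4 N down at the front edge lowers it. Gasket: 25 N per mm there.
- keeper (a point): Seat of the keeper on the lid, where the loop's crossbar centre ends; lid's axes. The keeper is a steel strip 26 mm wide, 3 mm thick on the lid's top, from 53 mm behind its front edge; ahead of the edge it ramps down 6 mm to a flat seat and ends in an upturned lip 7 mm high, 3 mm thick, 21 mm ahead of the edge. Seat point: 16 mm ahead of the edge, 17 mm above the lid's underside, 2.5 mm behind the lip.
- lever (a joint): Lever angle, rad: 0 = home, hanging down along the front wall (bumper stop); 1.57 = level, out towards the robot; starts at 1.9 to 2.2. Friction holds it (about 1 N at its end). With the loop hooked it needs up to about 8 N near its end, most at 0.8 to 0.4; dead centre is near 0.06, past it the lever holds itself home; pushed less far it springs back.
- lever_pivot (a point): Lever's pivot axis, mid-width: 17.5 mm ahead of the front wall, 119 mm above the box's underside. Axes of the lever: those of the box at joint 0; it turns about y.
- lever_tip (a point): Point on the lever's pressing face, 66 mm along it from the pivot (lever axes: x -9.5, z -66 mm). Handle: steel plate 30 mm wide (y), 3 mm thick, 6 to 70 mm along the lever, then a short flare to 78 mm bent towards the pressing side. Pressing face: the top when the lever is level, the side towards the robot when it is home.
- loop_pin (a point): Pin on the lever, 14 mm from the pivot along the lever, about which the wire loop swings freely; mid-width of the latch.
- loop_bar (a point): Middle of the crossbar of the wire loop: stiff U of 5 mm steel wire, 44 mm wide outside (y), legs 52 mm from pin to crossbar, 40 g. Starts lying forward on the lever's upper face, around the 30 mm wide handle. It swings loosely: past upright it falls on the lid. Let go behind the lip it lies on the keeper's strip and is drawn down to the seat as the lever goes down.
- multimeter: Bystander: handheld multimeter 165 x 82 x 36 mm, lying left of the box. Origin: centre of its underside.
- solder_reel: Bystander: reel 62 mm in diameter, 46 mm high, standing right of the box. Origin: centre of its underside.
- flux_bottle: Bystander: small bottle 44 mm in diameter, 100 mm high, right of the box. Origin: centre of its underside.

How it is judged (in metres and radians):
On the way, in this order (a step that is already met when the one before it is completed fails the run):
1. the lid is down on its gasket (within about 4 mm at the front) (z of lid in the frame of shield_box below 0.148 m), for 0.2 s.
2. the loop's crossbar lies on the keeper behind its lip (x of loop_bar in the frame of keeper between -0.002 and 0.06 m and z of loop_bar in the frame of keeper between -0.004 and 0.0105 m and y of loop_bar in the frame of keeper between -0.01 and 0.01 m), for 0.2 s.
3. the lever is home and the lid tight (value of joint lever below 0.04 rad and z of lid in the frame of shield_box below 0.1417 m), for 0.2 s.
At the end, for the whole second after the job is handed in: The lever is fully home (joint under 0.04 rad), the lid is pulled tight on its gasket (front edge lowered to less than 1.7 mm above its tightest position, 141.7 mm above the box underside) and the loop's crossbar sits in the keeper behind its lip (no more than 8 mm from the seat point) (all of step 3 and x of loop_bar in the frame of keeper between -0.005 and 0.008 m and z of loop_bar in the frame of keeper between -0.004 and 0.0045 m); the robot touches nothing.
It fails at once if the lid is pushed with more than 30 N (contact force between any of the fingers, the arm and lid above 30 N).
It fails at once if the lever is pushed with more than 30 N (contact force between any of the fingers, the arm and lever_c0 above 30 N or contact force between any of the fingers, the arm and lever_c1 above 30 N).
It fails at once if the loop is driven against the lid or keeper with more than 30 N while the lever is still up (above 1.2 rad) (contact force between loop and lid above 30 N and value of joint lever above 1.2 rad).
It fails at once if a bystander is moved by more than 30 mm or tipped (distance of any of multimeter, solder_reel, flux_bottle from where it was at the start of the episode above 0.03 m or angle between any of multimeter, solder_reel, flux_bottle's own z axis and vertical above 0.3 rad).
It also fails if it takes over 61 s, if anything falls off the work surface, if the arm or the gripper's body presses on something with over 40 N, if the wrist force passes 120 N, or if a joint passes its speed limit or range.

## Robot

A 6-joint arm with a two-finger parallel gripper is mounted at the origin on the work surface. World frame = base frame: x ahead of the robot, y to its left, z up, the work surface at z = 0. Lengths are in mm, angles in rad, forces in N, time in s.
With the tool pointing down it reaches from about 275 to 1000 mm from the base axis. Payload 8.4 kg.
Tool frame: the origin (TCP) lies between the finger pads; the fingertips stand 25 mm ahead of it and the grasp point (between the pads) lies 6 mm ahead of it; z points along the fingers, y is the direction in which the jaws open and shut (so a half turn about z gives the same grasp; the last joint's range is limited). The gripper opens to 85 mm and grips with 20 to 120 N. Pads are 22 mm wide; open, the fingers measure 114 mm over their backs; the gripper's body (76 mm by 85 mm) begins 54 mm behind the grasp point. The pads swing forward as they close: fully open they stand 13 mm farther back than shut.
Start: joints at [1.227, 0.353, 1.633, -0, 1.155, -0.002], TCP at [209.488, 588.849, 256.281] pointing down, gripper open.
Joint ranges: [-2.63, 2.63], [-0.92, 2.1], [0.06, 2.66], [-1.3, 4.44], [0, 2.69], [-3.02, 3.02]. Speed limits (rad/s): [2.22, 2.22, 2.79, 3.14, 3.14, 3.14].

## Interface

Orientations are given as [roll, pitch, yaw] about the fixed x, y, z axes, in that order (R = Rz(yaw) Ry(pitch) Rx(roll)).
In Python, from rig import r gives the robot as it stands. The module is installed in compiled form; this text tells all that it offers.
- The arm moves only by the tool move_arm, never from a script. Its arguments are lists of equal length, an entry for each row: "slide": the shift along the world's x, y, z in cm, a list of three; "angular": the turn, a rotation vector about the world's x, y, z in rad, a list of three; "hand": the opening, from -1 (shut) to 1 (fully open). A call has 1 to 20 rows; each row is the pose to reach, as a shift and turn from the pose commanded when the call began; what a row does not reach only later rows make up. A row lasts 1/8 s, in which the tool goes at most 62.5 mm and 10.7 degrees, less where a joint would pass 70% of its speed; a pose out of reach is approached as far as the arm can. A call with a gripper value outside its range is refused whole. The fingers move at their own pace and stop on an object; "force" is the grip in N (left out, the last holds). Time passes only in rows, so rows that repeat a pose let the fingers close. It gives the time, the measured TCP pose, the force and the opening at its end, in the units of the state.
- r.sense(): the state, without advancing time (a new reading comes with each control period).
- r.grab_frame(name): name is "side" or "top"; returns a dict with "pixels" (480x640x3 uint8, red, green, blue), "range_z" (480x640 float32, mm along the optical axis (not along the pixel's ray), 0 where there is no reading), "mtx" (3x3 intrinsics, pixels), "k1" (the pictures are not rectified: a ray, as slopes to the right and down, at radius r is drawn at 1 + k1 r^2 times it, then the intrinsics apply), "rvec" (rotation vector, rad) and "tvec" (3), from world to camera coordinates, as OpenCV has them. Camera axes: x right, y down, z forward; pixel columns grow to the right and rows downward; lengths in mm; the calibration is good to about 2 mm. A picture is of the moment at which its call begins.
- r.sign_off(): hands the job in, once; it reports no verdict.
The state is a dict: "clock": time; "qpos": joint angles; "qvel": joint speeds; "joint_efforts": joint torques, N m; "eef_pos": TCP position; "tcp_rot": TCP orientation; "contact_force": force on the tool from outside, world axes, zero at the start; "wrist_torque": the same for the moment, N m; "opening": opening from 0.0 (shut) to 1.0 (fully open).
Only numpy, scipy, OpenCV 4.12 (cv2) and the standard library are available. Lean on these libraries where they do the work, as an engineer would, in place of code of your own. Each camera call takes 0.05 s, during which the arm holds its last target. There are 200 camera calls.

## Working session

There is one attempt and no reset: what is moved stays moved. The work goes in short steps, Python scripts to look and compute and a tool call to move; the robot and the scene stay as the last step left them, time stands still between calls to the robot, and variables do not carry over. Pictures are saved under pics/ and viewed, about 8 in all and at most 12, crops included, and the job is handed in when it is done.

Besides the shell and the picture viewer there is one more tool, called after "Call:" as name(argument=value, ...) on one line, values as JSON. move_arm: Moves the arm, as the interface text tells. Its arguments: {"type":"object","properties":{"slide":{"type":"array"},"angular":{"type":"array"},"hand":{"type":"array"},"force":{"type":"number"}},"required":["slide","angular","hand"]}

```bash
mkdir -p pics
cat > h.py <<'E'
import numpy as np, cv2
from rig import r
def grab(n):
    f=r.grab_frame(n); R=cv2.Rodrigues(np.array(f["rvec"],float))[0]; t=np.array(f["tvec"],float).reshape(3)
    f["R"]=R; f["t"]=t; return f
def cloud(f):
    d=f["range_z"]; h,w=d.shape; u,v=np.meshgrid(np.arange(w),np.arange(h))
    K=np.array(f["mtx"],float); p=cv2.undistortPoints(np.stack([u,v],-1).reshape(-1,1,2).astype(float),K,np.array([f["k1"],0,0,0,0.])).reshape(h,w,2)
    X=np.dstack([p*d[...,None],d]); W=(X-f["t"])@f["R"]; W[d<=0]=np.nan; return W
def proj(f,P):
    return cv2.projectPoints(np.array(P,float).reshape(-1,1,3),np.array(f["rvec"],float),f["t"],np.array(f["mtx"],float),np.array([f["k1"],0,0,0,0.]))[0].reshape(-1,2)
def save(f,n,crop=None,s=1):
    im=cv2.cvtColor(f["pixels"],cv2.COLOR_RGB2BGR)
    if crop: a,b,c,d=crop; im=im[b:d,a:c]
    cv2.imwrite("pics/"+n+".png",cv2.resize(im,None,fx=s,fy=s))
E
python3 - <<'E'
from h import *
print({k:np.round(v,3) for k,v in r.sense().items()})
for n in("side","top"):
    f=grab(n); save(f,n+"0"); print(n,np.round(-f["R"].T@f["t"]),f["mtx"][0],f["k1"]); W=cloud(f); np.save(n+"0.npy",W)
    print(np.round(W[40:480:60,40:640:80]).tolist())
E
```

```text
{'clock': np.float64(0.0), 'qpos': array([ 1.227,  0.354,  1.634,  0.   ,  1.155, -0.002]), 'qvel': array([-0.   , -0.001, -0.001, -0.   , -0.001,  0.001]), 'joint_efforts': array([ 1.0000e-03, -6.0527e+01, -3.4207e+01, -0.0000e+00,  9.0000e-03,
        0.0000e+00]), 'eef_pos': array([209.319, 588.448, 255.566]), 'tcp_rot': array([-3.14, -0.  ,  2.8 ]), 'contact_force': array([ 0.084, -1.059,  0.585]), 'wrist_torque': array([0.005, 0.02 , 0.001]), 'opening': np.float64(0.998)}
side [ 184. -663. 1036.] [562.14219096   0.         320.19876004] 0.06043973845228672
[[[244.0, 571.0, 431.0], [593.0, 1690.0, -192.0], [943.0, 1711.0, -293.0], [1640.0, 2296.0, -754.0], [2071.0, 2047.0, -753.0], [2202.0, 1479.0, -522.0], [2215.0, 973.0, -291.0], [2209.0, 594.0, -115.0]], [[197.0, 520.0, 333.0], [380.0, 715.0, 159.0], [635.0, 850.0, -4.0], [848.0, 709.0, 9.0], [1714.0, 1497.0, -744.0], [2113.0, 1299.0, -764.0], [2214.0, 869.0, -550.0], [2209.0, 488.0, -329.0]], [[138.0, 792.0, -2.0], [324.0, 649.0, 25.0], [522.0, 575.0, -2.0], [717.0, 461.0, 0.0], [914.0, 348.0, 0.0], [1790.0, 891.0, -760.0], [
[... 1780 characters left out ...]
0]], [[516.0, 656.0, 1.0], [519.0, 470.0, 3.0], [521.0, 296.0, 1.0], [522.0, 127.0, 4.0], [523.0, -40.0, 3.0], [523.0, -206.0, 2.0], [523.0, -378.0, -3.0], [521.0, -554.0, 2.0]], [[386.0, 646.0, 0.0], [393.0, 463.0, 3.0], [396.0, 291.0, 1.0], [399.0, 125.0, 1.0], [400.0, -39.0, 2.0], [400.0, -202.0, 5.0], [399.0, -370.0, 2.0], [396.0, -544.0, 3.0]], [[260.0, 636.0, 3.0], [269.0, 457.0, 2.0], [275.0, 287.0, 3.0], [279.0, 123.0, 2.0], [281.0, -39.0, 4.0], [280.0, -201.0, 0.0], [278.0, -365.0, 4.0], [272.0, -537.0, 4.0]], [[135.0, 631.0, 3.0], [147.0, 453.0, 1.0], [155.0, 285.0, 0.0], [159.0, 122.0, -1.0], [161.0, -39.0, -2.0], [160.0, -200.0, -1.0], [157.0, -363.0, 2.0], [149.0, -535.0, 1.0]]]
```

View pics/side0.png

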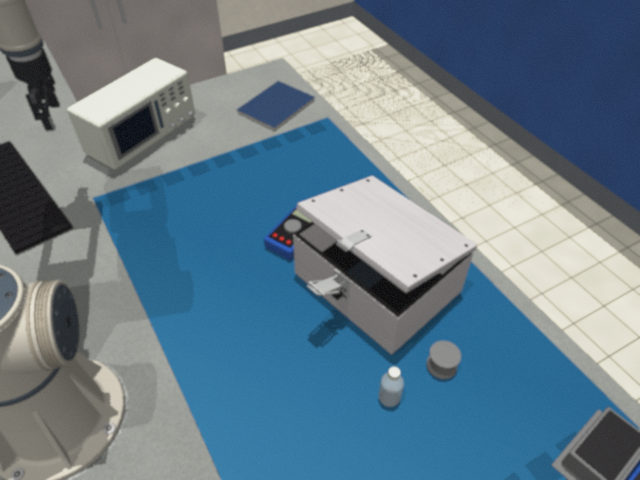

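View pics/top0.png

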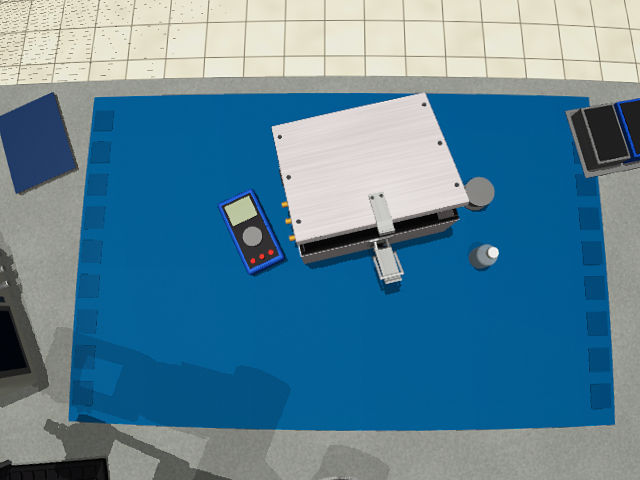

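```bash
cat > m.py <<'E'
from h import *
def lid(f,W):
    px=f["pixels"].astype(int); z=W[...,2]
    m=(z>130)&(z<330)&(W[...,0]>450)&(W[...,0]<900)&(abs(W[...,1]+30)<230)&(px.min(2)>140)
    P=W[m]
    n=None
    for k in range(8):  # robust plane z=ax+by+c
        A=np.c_[P[:,:2],np.ones(len(P))]; c=np.linalg.lstsq(A,P[:,2],rcond=None)[0]
        e=abs(A@c-P[:,2]); P=P[e<max(5,np.percentile(e,90))] if k<7 else P
    A=np.concatenate([W,],0); res=abs(W[...,0]*c[0]+W[...,1]*c[1]+c[2]-z)
    mm=(m&(res<8)).astype(np.uint8); mm=cv2.morphologyEx(mm,cv2.MORPH_OPEN,np.ones((5,5)))
    # cast rays of mask pixels onto the plane
    ct=max(cv2.findContours(mm,cv2.RETR_EXTERNAL,cv2.CHAIN_APPROX_NONE)[0],key=cv2.contourArea).reshape(-1,2)
    K=np.array(f["mtx"],float); p=cv2.undistortPoints(ct.reshape(-1,1,2).astype(float),K,np.array([f["k1"],0,0,0,0.])).reshape(-1,2)
    d=np.c_[p,np.ones(len(p))]@f["R"]; o=-f["R"].T@f["t"]
    nn=np.array([-c[0],-c[1],1]); s=(c[2]-nn@o)/(d@nn); Q=o+s[:,None]*d
    n=nn/np.linalg.norm(nn)
    ey=np.cross(n,[1,0,0]); ey/=np.linalg.norm(ey); ex=np.cross(ey,n)
    q=np.c_[Q@ex,Q@ey].astype(np.float32); rc=cv2.minAreaRect(q); bx=cv2.boxPoints(rc)
    print("n",n,"slope deg",np.degrees(np.arccos(n[2])),"size",rc[1],len(P))
    C=bx[:,:1]*ex+bx[:,1:]*ey+n*(n@Q[0]); print(np.round(C,1)); return n,C,mm
if __name__=="__main__":
    for s in("side","top"):
        f=grab(s); lid(f,cloud(f))
    f=grab("top");W=cloud(f);save(f,"topc",(320,190,480,300),5)
    z=W[...,2];x=W[...,0];y=W[...,1]
    m=(z>60)&(x<600)&(x>450)&(y>-140)&(y<20)
    P=W[m];i=np.argsort(P[:,0])[:40];print(np.round(P[i][::5]))
E
python3 m.py
```

```text
n [0.26592443 0.06439204 0.96184087] slope deg 15.879164332652405 size (261.88250732421875, 299.5916748046875) 8877
[[ 550.6   73.4  231.9]
 [ 619.6 -218.1  232.3]
 [ 864.7 -160.2  160.6]
 [ 795.7  131.4  160.2]]
n [0.26500843 0.06346837 0.96215503] slope deg 15.813244488203107 size (263.201904296875, 298.0887451171875) 18337
[[ 551.4   75.3  232.2]
 [ 620.6 -214.6  232.2]
 [ 866.9 -155.8  160.5]
 [ 797.7  134.1  160.4]]
[[ 506.  -77.  163.]
 [ 508.  -75.  163.]
 [ 508.  -77.  161.]
 [ 510.  -93.  163.]
 [ 510.  -84.  161.]
 [ 510.  -78.  159.]
 [ 512.  -91.  162.]
 [ 512. -100.  160.]]
```

View pics/topc.png

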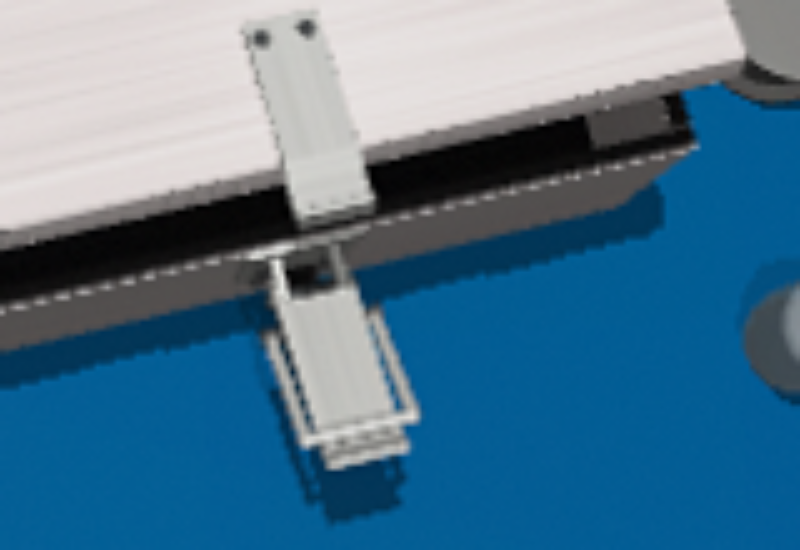

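Call:
move_arm(slide=[[0, 0, 6], [38.7, -60.6, 6], [38.7, -60.6, 6], [38.7, -60.6, 6], [38.7, -60.6, 6], [38.7, -60.6, 6], [38.7, -60.6, 6], [38.7, -60.6, 6], [38.7, -60.6, 6], [38.7, -60.6, 6], [38.7, -60.6, 6], [38.7, -60.6, 6], [38.7, -60.6, 6], [38.7, -60.6, 6], [38.7, -60.6, 3], [38.7, -60.6, 1], [38.7, -60.6, 1]], angular=[[0, 0, 0], [0, 0, 0.1], [0, 0, 0.2], [0, 0, 0.3], [0, 0, 0.4], [0, 0, 0.5], [0, 0, 0.576], [0, 0, 0.576], [0, 0, 0.576], [0, 0, 0.576], [0, 0, 0.576], [0, 0, 0.576], [0, 0, 0.576], [0, 0, 0.576], [0, 0, 0.576], [0, 0, 0.576], [0, 0, 0.576]], hand=[-1, -1, -1, -1, -1, -1, -1, -1, -1, -1, -1, -1, -1, -1, -1, -1, -1])

```text
clock: 2.38
eef_pos: [595.0, -16.1, 264.9]
tcp_rot: [3.14, -0.003, -2.907]
contact_force: [-0.1, 0.4, 0.1]
opening: 0.0
```

Call:
move_arm(slide=[[0, 0, -0.5], [0, 0, -1], [0, 0, -1.5], [0, 0, -2], [0, 0, -2.4], [0, 0, -2.8], [0, 0, -3.2], [0, 0, -3.6], [0, 0, -4]], angular=[[0, 0, 0], [0, 0, 0], [0, 0, 0], [0, 0, 0], [0, 0, 0], [0, 0, 0], [0, 0, 0], [0, 0, 0], [0, 0, 0]], hand=[-1, -1, -1, -1, -1, -1, -1, -1, -1])

```text
clock: 3.5
eef_pos: [596.5, -17.2, 226.0]
tcp_rot: [-3.142, 0.0, -2.907]
contact_force: [-1.5, -0.3, 2.2]
opening: -0.004
```

Run:
```python
from h import *
print(r.sense()["qpos"].round(3)); f=grab("side"); save(f,"s1",(240,140,500,370),3)
import m
m.lid(f,cloud(f))
```

```text
[-0.031  0.34   1.725 -0.     1.077 -1.836]
n [0.16263484 0.0397512  0.98588526] slope deg 9.637983779295208 size (248.77020263671875, 299.27734375) 9043
[[ 555.7   73.9  201.8]
 [ 624.7 -217.3  202.1]
 [ 863.4 -160.8  160.5]
 [ 794.4  130.4  160.1]]
```

View pics/s1.png

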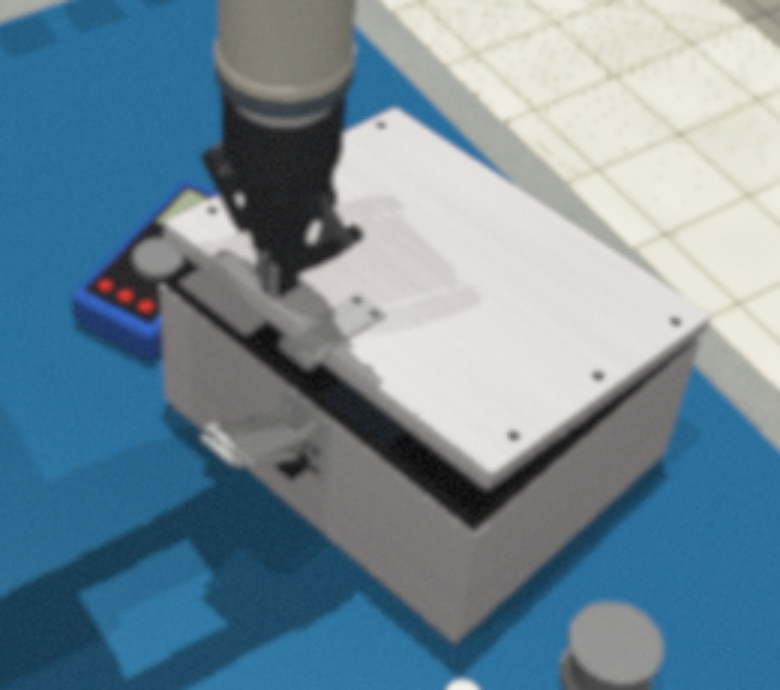

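Call:
move_arm(slide=[[0, 0, -0.4], [0, 0, -0.8], [0, 0, -1.2], [0, 0, -1.6], [0, 0, -2.0], [0, 0, -2.4], [0, 0, -2.7], [0, 0, -3.0], [0, 0, -3.2], [0, 0, -3.2]], angular=[[0, 0, 0], [0, 0, 0], [0, 0, 0], [0, 0, 0], [0, 0, 0], [0, 0, 0], [0, 0, 0], [0, 0, 0], [0, 0, 0], [0, 0, 0]], hand=[-1, -1, -1, -1, -1, -1, -1, -1, -1, -1])

```text
clock: 4.8
eef_pos: [596.6, -17.1, 194.1]
tcp_rot: [3.142, 0.0, -2.907]
contact_force: [0.6, -0.4, 0.6]
opening: -0.002
```

Call:
move_arm(slide=[[0, 0, -0.1], [0, 0, -0.2], [0, 0, -0.2]], angular=[[0, 0, 0], [0, 0, 0], [0, 0, 0]], hand=[-1, -1, -1])

```text
clock: 5.18
eef_pos: [596.6, -17.1, 192.3]
tcp_rot: [-3.142, 0.0, -2.907]
contact_force: [0.2, 0.2, 0.9]
opening: -0.0
```

Call:
move_arm(slide=[[0, 0, -0.05], [0, 0, -0.1], [0, 0, -0.1]], angular=[[0, 0, 0], [0, 0, 0], [0, 0, 0]], hand=[-1, -1, -1])

```text
clock: 5.55
eef_pos: [596.5, -17.2, 191.3]
tcp_rot: [-3.142, -0.0, -2.907]
contact_force: [-0.2, 0.6, 1.0]
opening: -0.001
```

Call:
move_arm(slide=[[0, 0, -0.05], [0, 0, -0.1], [0, 0, -0.1], [0, 0, -0.1]], angular=[[0, 0, 0], [0, 0, 0], [0, 0, 0], [0, 0, 0]], hand=[-1, -1, -1, -1])

```text
clock: 6.05
eef_pos: [596.4, -17.1, 190.2]
tcp_rot: [3.142, -0.0, -2.907]
contact_force: [-1.2, 0.2, 0.7]
opening: -0.003
```

Run:
```python
from h import *
import m
for s in("side","top"):
    f=grab(s); m.lid(f,cloud(f))
```

```text
n [0.01845331 0.00520689 0.99981616] slope deg 1.098647536804441 size (246.2631072998047, 300.14312744140625) 10046
[[ 552.3   73.9  164.7]
 [ 621.7 -218.1  164.9]
 [ 861.2 -161.2  160.2]
 [ 791.8  130.8  160. ]]
n [0.01533456 0.0036649  0.9998757 ] slope deg 0.9033872353095246 size (204.82493591308594, 298.683837890625) 7850
[[ 594.2   85.5  163.8]
 [ 664.1 -204.9  163.8]
 [ 863.2 -157.   160.5]
 [ 793.3  133.4  160.5]]
```

Call:
move_arm(slide=[[0, 0, 2], [0, 2, 6], [0, 8, 10], [0, 14, 12], [0, 14, 12], [0, 14, 12]], angular=[[0, 0, 0], [0, 0, 0], [0, 0, 0], [0, 0, 0], [0, 0, 0], [0, 0, 0]], hand=[-1, -1, -1, -1, 1, 1])

```text
clock: 6.9
eef_pos: [596.4, 123.2, 310.1]
tcp_rot: [-3.141, -0.0, -2.906]
contact_force: [-0.3, 0.2, -0.1]
opening: 0.42
```

```bash
cat > model.py <<'E'
import numpy as np
Y=0.234; O=np.array([704.8,-42.7,3.]); B=np.array([[np.cos(Y),-np.sin(Y),0],[np.sin(Y),np.cos(Y),0],[0,0,1]])
def w(p): return O+np.array(p,float)@B.T
def pin(a): return np.array([-137.5-14*np.sin(a),0,119-14*np.cos(a)])
E
python3 - <<'E'
from h import *
from model import *
fs=grab("side"); ft=grab("top")
def draw(f,c,s):
    im=cv2.cvtColor(f["pixels"],cv2.COLOR_RGB2BGR)[c[1]:c[3],c[0]:c[2]]; im=cv2.resize(im,None,fx=s,fy=s)
    return im
cs=(300,255,365,320); ct=(355,230,420,295)
a=np.hstack([draw(fs,cs,6),draw(ft,ct,6)]); cv2.imwrite("pics/pair.png",a)
for a in (1.9,2.0,2.1,2.2):
    d=np.array([-np.sin(a),0,-np.cos(a)]); p=np.array([-np.cos(a),0,np.sin(a)]); pv=np.array([-137.5,0,119])
    q=[w(pv+78*d+10*p),w(pv+65*d+12*p), w(pin(a))]
    print(a,((proj(fs,q)-cs[:2])*6).round().tolist(),((proj(ft,q)-ct[:2])*6).round().tolist())
E
```

```text
1.9 [[61.0, 227.0], [90.0, 209.0], [185.0, 187.0]] [[237.0, 333.0], [225.0, 291.0], [178.0, 156.0]]
2.0 [[69.0, 208.0], [98.0, 193.0], [187.0, 184.0]] [[237.0, 319.0], [225.0, 278.0], [178.0, 154.0]]
2.1 [[79.0, 188.0], [107.0, 176.0], [188.0, 180.0]] [[236.0, 302.0], [223.0, 263.0], [178.0, 152.0]]
2.2 [[91.0, 168.0], [117.0, 160.0], [190.0, 177.0]] [[234.0, 284.0], [222.0, 246.0], [178.0, 149.0]]
```

View pics/pair.png

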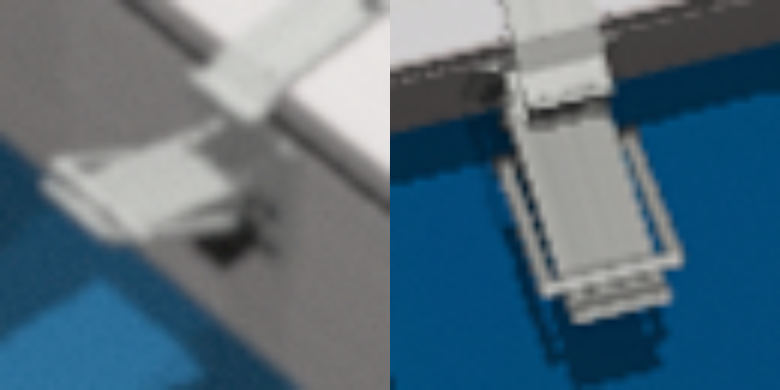

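Call:
move_arm(slide=[[-3, -6, 0], [-7.3, -12, 0], [-7.3, -18, -5], [-7.3, -20.9, -10], [-7.3, -20.9, -10], [-7.3, -20.9, -10]], angular=[[0, 0, 0], [0, 0, 0], [0, 0, 0], [0, 0, 0], [0, 0, 0], [0, 0, 0]], hand=[1, 1, 1, 1, 1, 1])

```text
clock: 7.75
eef_pos: [522.7, -87.1, 209.3]
tcp_rot: [3.14, -0.002, -2.91]
contact_force: [-0.2, 0.4, 0.8]
opening: 1.0
```

Call:
move_arm(slide=[[0, 0, -1.5], [0, 0, -3], [0, 0, -4.1], [0, 0, -4.1], [0, 0, -4.1], [0, 0, -4.1], [0, 0, -4.1], [0, 0, -4.1], [0, 0, -4.1]], angular=[[0, 0, 0], [0, 0, 0], [0, 0, 0], [0, 0, 0], [0, 0, 0], [0, 0, 0], [0, 0, 0], [0, 0, 0], [0, 0, 0]], hand=[1, 1, 1, 0.2, 0.2, 0.2, 0.2, 0.2, 0.2], force=20)

```text
clock: 8.88
eef_pos: [523.5, -86.2, 169.4]
tcp_rot: [-3.142, 0.0, -2.907]
contact_force: [0.1, 0.8, -0.4]
opening: 0.602
```

Run:
```python
from h import *
fs=grab("side"); ft=grab("top")
def c(f,b,s): return cv2.resize(cv2.cvtColor(f["pixels"],cv2.COLOR_RGB2BGR)[b[1]:b[3],b[0]:b[2]],None,fx=s,fy=s)
cv2.imwrite("pics/pair2.png",np.hstack([c(fs,(280,225,380,325),4),c(ft,(335,210,435,310),4)]))
```

```text
(no output)
```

View pics/pair2.png

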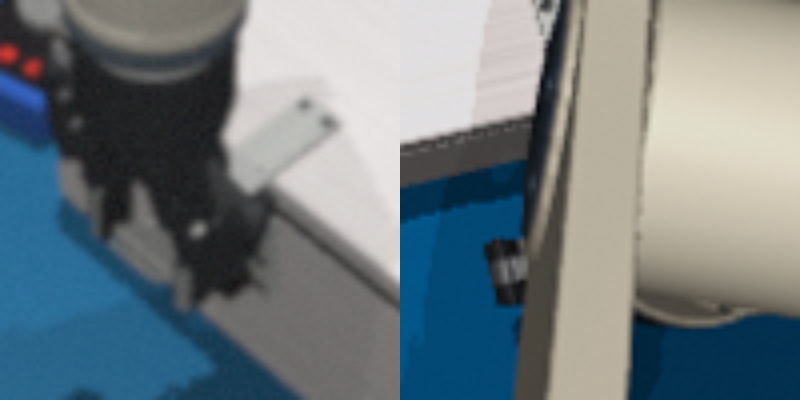

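Call:
move_arm(slide=[[0, 0, 0], [0, 0, 0], [0, 0, 0], [0, 0, 0]], angular=[[0, 0, 0], [0, 0, 0], [0, 0, 0], [0, 0, 0]], hand=[-0.3, -0.3, -0.3, -0.3], force=20)

```text
clock: 9.48
eef_pos: [523.0, -85.8, 169.2]
tcp_rot: [3.141, -0.001, -2.907]
contact_force: [-1.3, 4.1, 2.5]
opening: 0.504
```

Call:
move_arm(slide=[[0.3, 0.07, 0.36], [0.66, 0.16, 0.7], [1.03, 0.25, 1.0], [1.43, 0.34, 1.24], [1.9, 0.45, 1.46], [2.37, 0.57, 1.62], [2.37, 0.57, 1.62]], angular=[[0, 0, 0], [0, 0, 0], [0, 0, 0], [0, 0, 0], [0, 0, 0], [0, 0, 0], [0, 0, 0]], hand=[-0.3, -0.3, -0.3, -0.3, -0.3, -0.3, -0.3])

```text
clock: 10.35
eef_pos: [547.2, -80.0, 185.7]
tcp_rot: [3.141, -0.001, -2.907]
contact_force: [-3.1, 5.3, 2.2]
opening: 0.497
```

Call:
move_arm(slide=[[0.5, 0.12, 0.1], [1.01, 0.23, 0.16], [1.48, 0.35, 0.13], [1.94, 0.46, 0.09], [2.4, 0.57, -0.02], [2.84, 0.67, -0.17], [2.84, 0.67, -0.17]], angular=[[0, 0, 0], [0, 0, 0], [0, 0, 0], [0, 0, 0], [0, 0, 0], [0, 0, 0], [0, 0, 0]], hand=[-0.3, -0.3, -0.3, -0.3, -0.3, -0.3, -0.3])

```text
clock: 11.22
eef_pos: [576.0, -73.2, 183.9]
tcp_rot: [3.141, 0.0, -2.908]
contact_force: [-1.9, 4.5, 1.7]
opening: 0.501
```

Run:
```python
from h import *
fs=grab("side"); ft=grab("top")
def c(f,b,s): return cv2.resize(cv2.cvtColor(f["pixels"],cv2.COLOR_RGB2BGR)[b[1]:b[3],b[0]:b[2]],None,fx=s,fy=s)
cv2.imwrite("pics/pair3.png",np.hstack([c(fs,(290,215,380,305),4.4),c(ft,(335,210,425,300),4.4)]))
```

```text
(no output)
```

View pics/pair3.png

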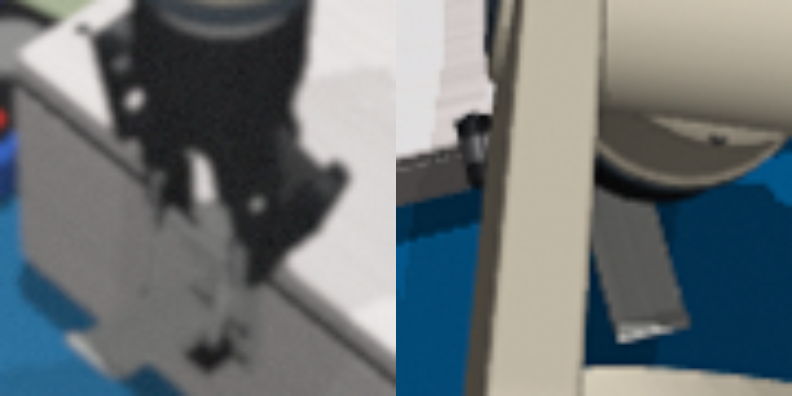

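Call:
move_arm(slide=[[0, 0, 0], [0, 0, 0], [0, 0, 0], [0, 0, 0], [0, 0, 2], [0, 0, 5], [0, 8, 12], [0, 14, 12], [0, 14, 12]], angular=[[0, 0, 0], [0, 0, 0], [0, 0, 0], [0, 0, 0], [0, 0, 0], [0, 0, 0], [0, 0, 0], [0, 0, 0], [0, 0, 0]], hand=[0.4, 0.7, 0.7, 0.7, 0.7, 0.7, -1, -1, -1])

```text
clock: 12.45
eef_pos: [575.9, 68.5, 305.4]
tcp_rot: [3.142, 0.002, -2.907]
contact_force: [0.0, 0.4, -0.2]
opening: 0.213
```

Run:
```python
from h import *
from model import *
fs=grab("side"); ft=grab("top")
def c(f,b,s): return cv2.resize(cv2.cvtColor(f["pixels"],cv2.COLOR_RGB2BGR)[b[1]:b[3],b[0]:b[2]],None,fx=s,fy=s)
cs=(300,235,380,315); ct=(345,210,425,290)
cv2.imwrite("pics/pair4.png",np.hstack([c(fs,cs,5),c(ft,ct,5)]))
for a in (1.6,1.7,1.8,1.9,2.0):
    d=np.array([-np.sin(a),0,-np.cos(a)]); p=np.array([-np.cos(a),0,np.sin(a)]); pv=np.array([-137.5,0,119])
    q=[w(pv+78*d+10*p)]
    print(a,((proj(fs,q)-cs[:2])*5).round().tolist(),((proj(ft,q)-ct[:2])*5).round().tolist())
q=[w([-117,0,167.5])]
print(((proj(fs,q)-cs[:2])*5).round().tolist(),((proj(ft,q)-ct[:2])*5).round().tolist())
```

```text
1.6 [[38.0, 334.0]] [[244.0, 400.0]]
1.7 [[41.0, 320.0]] [[246.0, 395.0]]
1.8 [[45.0, 305.0]] [[247.0, 387.0]]
1.9 [[51.0, 289.0]] [[248.0, 378.0]]
2.0 [[58.0, 273.0]] [[247.0, 366.0]]
[[217.0, 142.0]] [[188.0, 123.0]]
```

View pics/pair4.png

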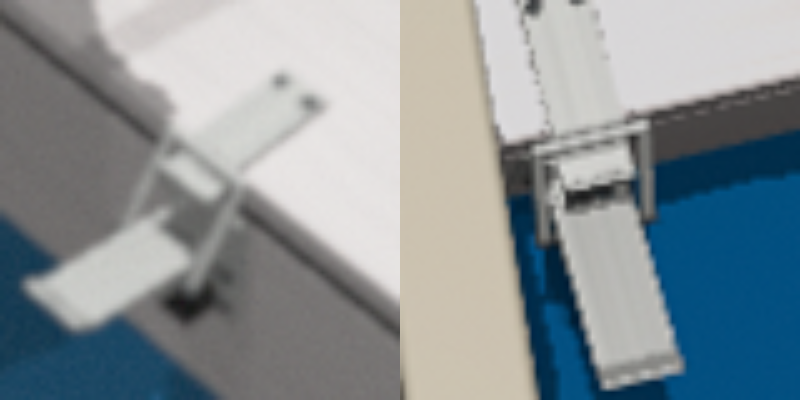

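Run:
```python
from h import *
from model import *
s=r.sense(); print(s["eef_pos"].round(1),s["qpos"].round(2))
b=np.radians(35); tz=np.array([np.sin(b),0,-np.cos(b)]); tx=np.array([np.cos(b),0,np.sin(b)]); pv=np.array([-137.5,0,119])
for a in np.r_[1.8:-0.01:-0.15]:
    d=np.array([-np.sin(a),0,-np.cos(a)]); p=np.array([-np.cos(a),0,np.sin(a)])
    T=pv+56*d+(9.5+11*abs(tx@p))*p
    print(round(a,2),w(T-25*tz).round(1),T.round())
```

```text
[576.1  69.2 305.3] [ 0.12  0.24  1.68  0.    1.22 -1.69]
1.8 [508.  -89.6 172.4] [-188.    0.  149.]
1.65 [504.1 -90.5 163.4] [-192.    0.  140.]
1.5 [501.7 -91.1 153.6] [-194.    0.  130.]
1.35 [501.  -91.3 143.6] [-195.    0.  120.]
1.2 [502.1 -91.  133.5] [-194.    0.  110.]
1.05 [504.8 -90.4 123.7] [-191.    0.  100.]
0.9 [508.3 -89.5 115.6] [-188.    0.   92.]
0.75 [511.6 -88.8 109.5] [-184.    0.   86.]
0.6 [515.6 -87.8 103.8] [-180.    0.   80.]
0.45 [520.4 -86.7  98.5] [-175.    0.   75.]
0.3 [525.9 -85.3  93.8] [-170.    0.   70.]
0.15 [532.2 -83.9  89.7] [-163.    0.   66.]
0.0 [539.1 -82.2  86.5] [-156.    0.   63.]
```

Call:
move_arm(slide=[[-3, -4, 0], [-6.8, -8, 0], [-6.8, -12, 0], [-6.8, -15.9, 0], [-6.8, -15.9, -4], [-6.8, -15.9, -8], [-6.8, -15.9, -10], [-6.8, -15.9, -10]], angular=[[0.035, -0.148, 0], [0.07, -0.297, 0], [0.105, -0.445, 0], [0.141, -0.593, 0], [0.141, -0.593, 0], [0.141, -0.593, 0], [0.141, -0.593, 0], [0.141, -0.593, 0]], hand=[-1, -1, -1, -1, -1, -1, -1, -1])

```text
clock: 13.55
eef_pos: [506.3, -93.0, 202.0]
tcp_rot: [3.14, 0.606, -2.91]
contact_force: [0.1, 0.7, 0.7]
opening: -0.001
```

Call:
move_arm(slide=[[0, 0, -1], [0, 0, -2], [0, 0, -2], [0, 0, -2]], angular=[[0, 0, 0], [0, 0, 0], [0, 0, 0], [0, 0, 0]], hand=[-1, -1, -1, -1])

```text
clock: 14.05
eef_pos: [510.0, -89.8, 191.8]
tcp_rot: [-3.14, 0.596, -2.91]
contact_force: [0.2, -0.9, -0.2]
opening: 0.0
```

Call:
move_arm(slide=[[0, 0, 0], [0, 0, 0]], angular=[[0, 0, 0], [0, 0, 0]], hand=[-1, -1])

```text
clock: 14.3
eef_pos: [509.8, -90.0, 191.6]
tcp_rot: [-3.14, 0.596, -2.911]
contact_force: [0.0, -0.2, 0.6]
opening: 0.002
```

Call:
move_arm(slide=[[0, 0, -0.5], [0, 0, -1], [0, 0, -1.4], [0, 0, -1.4]], angular=[[0, 0, 0], [0, 0, 0], [0, 0, 0], [0, 0, 0]], hand=[-1, -1, -1, -1])

```text
clock: 14.8
eef_pos: [511.3, -87.8, 182.8]
tcp_rot: [-3.14, 0.585, -2.914]
contact_force: [1.3, -0.4, -0.2]
opening: 0.001
```

Run:
```python
from h import *
s=r.sense(); print(s["eef_pos"].round(1),s["qpos"].round(3),s["qvel"].round(3),s["tcp_rot"])
```

```text
[511.3 -87.8 182.8] [-0.361  0.14   2.277  0.973  0.378 -3.016] [-0.003 -0.004 -0.    -0.001  0.005 -0.001] [-3.14016649  0.58504062 -2.91417617]
```

Call:
move_arm(slide=[[0, 0, 4], [0, 0, 4], [0, 0, 4], [0, 0, 4], [0, 0, 4], [0, 0, 4], [0, 0, 4], [0, 0, 4], [0, 0, 4], [0, 0, 4], [0, 0, 4]], angular=[[0, 0, 0], [0.088, 0.021, -0.129], [0.175, 0.042, -0.257], [0.263, 0.063, -0.386], [0.351, 0.084, -0.515], [0.439, 0.105, -0.644], [0.526, 0.125, -0.772], [0.614, 0.146, -0.901], [0.702, 0.167, -1.03], [0.877, 0.209, -1.287], [0.877, 0.209, -1.287]], hand=[-1, -1, -1, -1, -1, -1, -1, -1, -1, -1, -1])

```text
clock: 16.18
eef_pos: [511.3, -88.0, 223.0]
tcp_rot: [2.536, -0.027, 1.81]
contact_force: [-0.2, 0.2, -0.8]
opening: -0.003
```

Call:
move_arm(slide=[[0, 0, 0], [0, 0, 0], [0, 0, 0], [0, 0, 0], [0, 0, 0], [0, 0, 0], [0, 0, 0], [0, 0, 0], [0, 0, 0], [0, 0, 0], [0, 0, 0]], angular=[[0, 0, 0], [0.088, 0.021, -0.129], [0.175, 0.042, -0.257], [0.263, 0.063, -0.386], [0.351, 0.084, -0.515], [0.439, 0.105, -0.644], [0.526, 0.125, -0.772], [0.614, 0.146, -0.901], [0.702, 0.167, -1.03], [0.877, 0.209, -1.287], [0.877, 0.209, -1.287]], hand=[-1, -1, -1, -1, -1, -1, -1, -1, -1, -1, -1])

```text
clock: 17.55
eef_pos: [511.4, -87.9, 223.1]
tcp_rot: [-3.13, -0.637, 0.224]
contact_force: [0.3, 0.1, -0.6]
opening: 0.0
```

Run:
```python
from h import *
from scipy.spatial.transform import Rotation as Ro
from model import *
s=r.sense(); print(s["eef_pos"].round(1),s["qpos"].round(3),s["tcp_rot"])
R=Ro.from_euler("xyz",s["tcp_rot"]).as_matrix(); print((B.T@R).round(3))
```

```text
[511.4 -87.9 223.1] [-0.39   0.063  2.267  0.945  0.449  0.158] [-3.13049356 -0.63656885  0.22407024]
[[ 0.804 -0.003  0.594]
 [-0.008 -1.     0.005]
 [ 0.594 -0.009 -0.804]]
```

Call:
move_arm(slide=[[-0.3, -0.2, -2], [-0.3, -0.2, -3.5], [-0.3, -0.2, -4.3], [-0.35, -0.2, -5.1], [-0.5, -0.2, -5.5], [-0.7, -0.25, -6.0], [-0.7, -0.25, -6.0]], angular=[[0, 0, 0], [0, 0, 0], [0, 0, 0], [0, 0, 0], [0, 0, 0], [0, 0, 0], [0, 0, 0]], hand=[-1, -1, -1, -1, -1, -1, -1])

```text
clock: 18.42
eef_pos: [504.2, -90.4, 162.9]
tcp_rot: [-3.132, -0.636, 0.227]
contact_force: [-0.5, 0.5, -0.2]
opening: 0.002
```

Call:
move_arm(slide=[[-0.1, -0.03, -0.5], [-0.25, -0.06, -1.0], [-0.3, -0.08, -1.5], [-0.3, -0.08, -2.0], [-0.3, -0.08, -2.0]], angular=[[0, 0, 0], [0, 0, 0], [0, 0, 0], [0, 0, 0], [0, 0, 0]], hand=[-1, -1, -1, -1, -1])

```text
clock: 19.05
eef_pos: [501.4, -91.2, 143.1]
tcp_rot: [-3.132, -0.636, 0.226]
contact_force: [-0.7, 0.2, 0.4]
opening: 0.001
```

Run:
```python
from h import *
s=r.sense(); print(s["eef_pos"].round(1),s["qpos"].round(3),s["tcp_rot"].round(3))
f=grab("side"); save(f,"s5",(250,200,400,320),5)
```

```text
[501.4 -91.2 143.1] [-0.41   0.231  2.344  1.478  0.371 -0.439] [-3.132 -0.636  0.226]
```

View pics/s5.png

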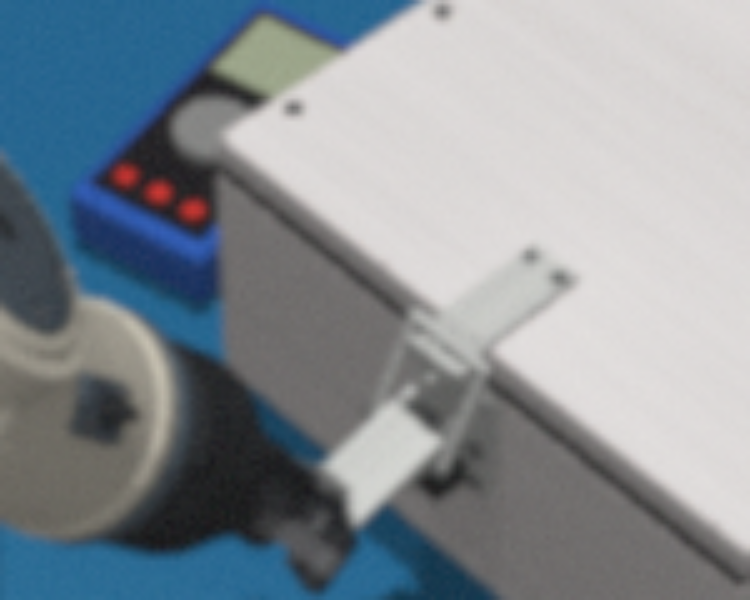

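Call:
move_arm(slide=[[0.05, 0, -0.5], [0.1, 0, -1.0], [0.2, 0.04, -1.5], [0.35, 0.08, -1.95], [0.35, 0.08, -1.95]], angular=[[0, 0, 0], [0, 0, 0], [0, 0, 0], [0, 0, 0], [0, 0, 0]], hand=[-1, -1, -1, -1, -1])

```text
clock: 19.73
eef_pos: [504.9, -90.4, 123.5]
tcp_rot: [-3.131, -0.636, 0.226]
contact_force: [-0.2, 0.6, 0.4]
opening: 0.001
```

Run:
```python
from h import *
s=r.sense(); print(s["eef_pos"].round(1),s["qpos"].round(3),s["contact_force"].round(1))
f=grab("side"); save(f,"s6",(250,200,400,320),5)
```

```text
[504.9 -90.4 123.5] [-0.404  0.285  2.348  1.634  0.367 -0.6  ] [-0.2  0.6  0.4]
```

View pics/s6.png

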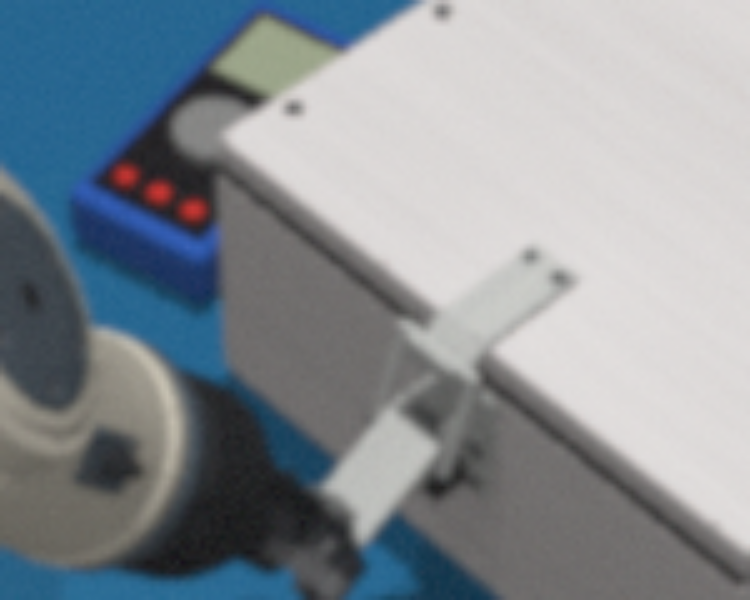

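Call:
move_arm(slide=[[0.17, 0.05, -0.4], [0.35, 0.09, -0.8], [0.5, 0.12, -1.1], [0.67, 0.16, -1.4], [0.67, 0.16, -1.4]], angular=[[0, 0, 0], [0, 0, 0], [0, 0, 0], [0, 0, 0], [0, 0, 0]], hand=[-1, -1, -1, -1, -1])

```text
clock: 20.4
eef_pos: [511.6, -88.8, 109.3]
tcp_rot: [-3.131, -0.636, 0.225]
contact_force: [0.1, -0.7, 1.8]
opening: 0.001
```

Call:
move_arm(slide=[[0.2, 0.05, -0.3], [0.4, 0.1, -0.57], [0.65, 0.15, -0.85], [0.88, 0.21, -1.1], [0.88, 0.21, -1.1]], angular=[[0, 0, 0], [0, 0, 0], [0, 0, 0], [0, 0, 0], [0, 0, 0]], hand=[-1, -1, -1, -1, -1])

```text
clock: 21.02
eef_pos: [520.4, -86.7, 98.3]
tcp_rot: [-3.131, -0.636, 0.226]
contact_force: [-1.5, -0.0, 2.2]
opening: 0.003
```

Call:
move_arm(slide=[[0.27, 0.07, -0.23], [0.55, 0.14, -0.45], [0.87, 0.21, -0.65], [1.18, 0.28, -0.86], [1.18, 0.28, -0.86]], angular=[[0, 0, 0], [0, 0, 0], [0, 0, 0], [0, 0, 0], [0, 0, 0]], hand=[-1, -1, -1, -1, -1])

```text
clock: 21.65
eef_pos: [532.3, -83.8, 89.6]
tcp_rot: [-3.131, -0.636, 0.226]
contact_force: [-0.2, -1.0, -0.7]
opening: -0.005
```

Call:
move_arm(slide=[[0.3, 0.07, -0.15], [0.5, 0.12, -0.25], [0.5, 0.12, -0.25]], angular=[[0, 0, 0], [0, 0, 0], [0, 0, 0]], hand=[-1, -1, -1])

```text
clock: 22.02
eef_pos: [537.3, -82.7, 87.4]
tcp_rot: [-3.131, -0.637, 0.226]
contact_force: [-0.5, 1.0, -0.4]
opening: 0.002
```

Call:
move_arm(slide=[[0.1, 0.02, 0], [0.2, 0.05, 0], [0.2, 0.05, 0]], angular=[[0, 0, 0], [0, 0, 0], [0, 0, 0]], hand=[-1, -1, -1])

```text
clock: 22.4
eef_pos: [539.0, -82.2, 87.3]
tcp_rot: [-3.131, -0.636, 0.226]
contact_force: [-1.8, -0.7, -1.5]
opening: -0.002
```

Run:
```python
from h import *
f=grab("side"); save(f,"s7",(280,220,380,300),7)
print(r.sense()["contact_force"].round(1))
```

```text
[-1.  -0.7 -1.2]
```

View pics/s7.png

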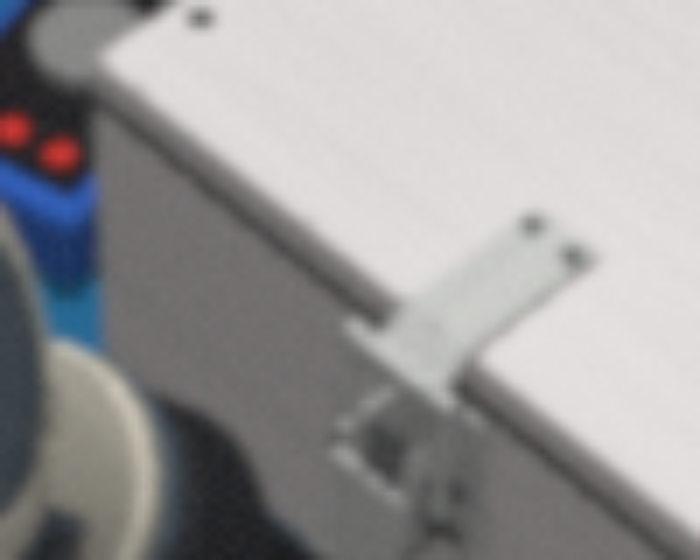

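Call:
move_arm(slide=[[0.1, 0.02, 0], [0.2, 0.05, 0], [0.3, 0.07, 0], [0.3, 0.07, 0]], angular=[[0, 0, 0], [0, 0, 0], [0, 0, 0], [0, 0, 0]], hand=[-1, -1, -1, -1])

```text
clock: 22.95
eef_pos: [542.7, -81.6, 87.8]
tcp_rot: [-3.132, -0.638, 0.226]
contact_force: [-0.1, -0.4, 0.8]
opening: -0.001
```

Call:
move_arm(slide=[[0.1, 0.02, 0], [0.2, 0.05, 0], [0.2, 0.05, 0]], angular=[[0, 0, 0], [0, 0, 0], [0, 0, 0]], hand=[-1, -1, -1])

```text
clock: 23.32
eef_pos: [543.3, -81.2, 87.2]
tcp_rot: [-3.132, -0.635, 0.225]
contact_force: [-7.1, -2.9, 5.4]
opening: -0.001
```

Call:
move_arm(slide=[[0.05, 0.01, 0], [0.1, 0.02, 0], [0.1, 0.02, 0]], angular=[[0, 0, 0], [0, 0, 0], [0, 0, 0]], hand=[-1, -1, -1])

```text
clock: 23.7
eef_pos: [543.5, -81.1, 86.9]
tcp_rot: [-3.132, -0.634, 0.225]
contact_force: [-11.2, -3.5, 9.1]
opening: 0.002
```

Call:
move_arm(slide=[[-0.5, -0.12, 0], [-3, -0.7, 0], [-7, -1.6, 2], [-10, 6, 8], [-10, 12, 14], [-10, 18, 16], [-10, 18, 16], [-10, 18, 16]], angular=[[0, 0, 0], [0, 0, 0], [0, 0, 0], [0, 0, 0], [0, 0, 0], [0, 0, 0], [0, 0, 0], [0, 0, 0]], hand=[-1, -1, -1, -1, -1, -1, -1, -1])

```text
clock: 24.7
eef_pos: [445.4, 41.9, 202.6]
tcp_rot: [-3.121, -0.613, 0.229]
contact_force: [-0.6, 0.3, -0.1]
opening: -0.0
```

Run:
```python
from h import *
from model import *
import m
fs=grab("side"); ft=grab("top")
for f in(fs,ft): m.lid(f,cloud(f))
def c(f,b,s): return cv2.resize(cv2.cvtColor(f["pixels"],cv2.COLOR_RGB2BGR)[b[1]:b[3],b[0]:b[2]],None,fx=s,fy=s)
cs=(300,240,380,320); ct=(345,200,425,280)
cv2.imwrite("pics/fin.png",np.hstack([c(fs,cs,5),c(ft,ct,5)]))
for a in (0,.1,.2,.4):
    d=np.array([-np.sin(a),0,-np.cos(a)]); p=np.array([-np.cos(a),0,np.sin(a)]); pv=np.array([-137.5,0,119])
    q=[w(pv+78*d+14*p),w(pv+66*d+9.5*p)]
    print(a,((proj(fs,q)-cs[:2])*5).round().tolist(),((proj(ft,q)-ct[:2])*5).round().tolist())
q=[w([-136,0,157]),w([-117,0,167])]
print(((proj(fs,q)-cs[:2])*5).round().tolist(),((proj(ft,q)-ct[:2])*5).round().tolist())
```

```text
n [0.00525772 0.00271908 0.99998248] slope deg 0.3391476844832045 size (263.9866638183594, 299.15911865234375) 12273
[[ 534.9   69.3  161.4]
 [ 604.1 -221.7  161.8]
 [ 861.  -160.7  160.3]
 [ 791.7  130.4  159.9]]
n [4.71656021e-03 7.47737698e-04 9.99988597e-01] slope deg 0.27361494517034907 size (264.977783203125, 298.8427734375) 20777
[[ 535.6   71.6  161.7]
 [ 605.1 -219.   161.6]
 [ 862.8 -157.3  160.4]
 [ 793.3  133.3  160.5]]
0 [[149.0, 349.0], [157.0, 327.0]] [[176.0, 307.0], [177.0, 292.0]]
0.1 [[136.0, 357.0], [146.0, 334.0]] [[181.0, 325.0], [181.0, 308.0]]
0.2 [[124.0, 364.0], [136.0, 340.0]] [[187.0, 343.0], [185.0, 323.0]]
0.4 [[100.0, 373.0], [115.0, 348.0]] [[197.0, 375.0], [194.0, 352.0]]
[[183.0, 159.0], [217.0, 118.0]] [[198.0, 229.0], [188.0, 173.0]]
```

View pics/fin.png

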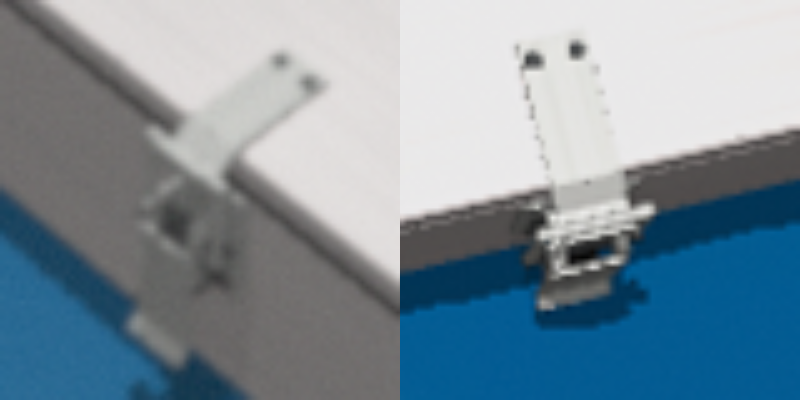

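```bash
python3 -c "
from rig import r
print(r.sense()['contact_force']); print(r.sign_off())"
```

```text
[-0.72075934 -0.22352615 -0.29511584]
the job is handed in; nothing more can be done
None
```

The shield box is shut and latched, and the job was handed in at about 25 s of the 61 s allowed.

- **Lid:** I lowered it with the shut fingertips onto the gasket. The contact force I read was about 3 N, and the lid then measured about 144.3 mm above the box underside.
- **Loop:** I gripped its legs at 20 N, swung it over and let it go behind the keeper's lip. The lever dropped a little during the swing, from about 2.0 to 1.85 rad, which did no harm.
- **Lever:** I pressed it down with the tool tilted about 35°. It came up firm against the bumper, and the largest force I read was about 15 N.
- **Setback:** On the first approach to the lever, the last joint reached its range limit. I turned the gripper half a turn about its own axis and carried on.

**Last checks:**
- With the robot clear, both camera views show the crossbar in the keeper behind the lip. The lever end is where it should be at 0 rad, to within about 3 mm.
- The lid's slope was 0.27 to 0.34°, which puts its front edge about 1.2 to 1.4 mm above tight. That is under the 1.7 mm limit, but the margin is smaller than the camera's accuracy of about 2 mm.
- I saw no contact with the bystanders, but I did not measure their positions again at the end.

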